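# Load a cassette into the reader slide and index it to the reading station

## Robot

A 7-joint arm with a two-finger parallel gripper is mounted at the origin on a cart in front of the work surface, level with it; the furniture and walls round the work are solid. World frame = base frame: x ahead of the robot, y to its left, z up, the work surface at z = 0. Lengths are in mm, angles in rad, forces in N, time in s.
With the tool pointing down it reaches from about 400 to 875 mm from the base axis. Payload 4.4 kg.
Tool frame: the origin (TCP) lies on the mounting face of the last link; the fingertips stand 173 mm ahead of it and the grasp point (between the pads) lies 155 mm ahead of it; z points along the fingers, y is the line along which they close (so a half turn about z gives the same grasp; the last joint's range is limited). The gripper opens to 85 mm and grips with 20 to 120 N. Pads are 22 mm wide; open, the fingers measure 114 mm over their backs; the gripper's body (76 mm by 85 mm) begins 54 mm behind the grasp point. The pads swing forward as they close: fully open they stand 13 mm farther back than shut.
Start: joints at [-0.066, 0.628, 0.038, 1.517, -0.027, 0.996, -0.02], TCP at [650.012, 0.021, 404.713] pointing down, gripper open.
Joint ranges: [-3.06, 3.06], [-0.37, 2.12], [-1.25, 1.32], [0.18, 2.47], [-1.1, 4.24], [0.23, 1.98], [-2.94, 2.94]. Speed limits (rad/s): [2.57, 2.57, 3.14, 3.14, 3.14, 3.14, 3.14].

## Interface

Orientations are given as [roll, pitch, yaw] about the fixed x, y, z axes, in that order (R = Rz(yaw) Ry(pitch) Rx(roll)).
In Python, from cell import * gives the robot as it stands. The module is installed in compiled form; this text tells all that it offers.
- The arm moves only by the tool jog_arm, never from a script. Its argument "steps" is a list of rows, each a list of 7 numbers: the opening, from -1 (shut) to 1 (fully open), so that 0 is half open, then the shift along the tool's x, y, z as a fraction of full scale, then the turn, a rotation vector about the tool's x, y, z as a fraction of full scale. A call has 1 to 10 rows; each row shifts and turns the commanded pose from where the row before left it, along the tool's axes as they then stand; what a row does not reach is not made up. Full scale, the value 1, is 500 mm for a shift and 2 rad for a turn. A row lasts 1/8 s, in which the tool goes at most 62.5 mm and 10.7 degrees, less where a joint would pass 70% of its speed; a pose out of reach is approached as far as the arm can. A call with a number of a shift or a turn outside -1 to 1 is refused whole. A call with a gripper value outside its range is refused whole. The fingers move at their own pace and stop on an object; the grip force is fixed at half the most. Time passes only in rows, so rows that do not move let the fingers close. It gives the time, the measured TCP pose, the force, the opening and the grip force at its end, in the units of the state.
- read_state(): the state, without advancing time (a new reading comes with each control period).
- get_image(name): name is "scene" or "side" or "wrist"; returns a dict with "pixels" (400x640x3 uint8, red, green, blue), "depth" (400x640 float32, mm along the optical axis (not along the pixel's ray), 0 where there is no reading), "vertical_fov" (degrees; the focal length in pixels is half the picture's height over the tangent of half this angle, whatever the lens; pixels are square), "cx", "cy" (the principal point, pixels), "k1" (the pictures are not rectified: a ray, as slopes to the right and down, at radius r is drawn at 1 + k1 r^2 times it, then the intrinsics apply), "R" (3x3) and "t" (3): a world point X has camera coordinates R X + t. Camera axes: x right, y down, z forward; pixel columns grow to the right and rows downward; lengths in mm; the calibration is good to about 2 mm. A picture is of the moment at which its call begins.
- finish_job(): hands the job in; it is judged then, once.
The state is a dict: "clock": time; "qpos": joint angles; "qd": joint speeds; "tau": joint torques, N m; "eef_pos": TCP position; "tool_rot": TCP orientation; "force": force on the tool from outside, world axes, zero at the start; "torque": the same for the moment, N m; "width": finger opening in mm; "gripper_force": force on a finger pad.
Only numpy, scipy, OpenCV 4.12 (cv2) and the standard library are available. Lean on these libraries where they do the work, as an engineer would, in place of code of your own. Each camera call takes 0.05 s, during which the arm holds its last target. There are 200 camera calls.

## Task

Take the cassette with the stepped nose out of the two-bay stand and seat it fully down in the nest of the reader's slide carriage while the carriage is at its loading station, low nose towards the reader side. Then pull up the plunger knob, slide the carriage past the middle hole to the last hole in front of the reader's window and let the plunger drop home, so that the carriage is locked there. Keep the cassette upright all the time, and leave the plain blank block in its bay and the small devices where they lie.

Things in the scene. Friction and masses are not known exactly. Their poses are not given: they have to be found in the camera images.
- cassette: The cassette: loose white block, 62 (its x) x 42 (its y) x 60 mm tall, 0.10 to 0.19 kg. Its +x end is a low nose: over the last 22 mm at +x the top is only 46 mm high (a step). Origin: centre of its underside (of the whole 62 x 42 mm); z up. It starts in either bay of the stand and can be set down on the bare worktop (z = 0).
- nose (a point): Middle of the cassette's nose end face (31 mm along +x from its origin, 23 mm up). Axes as the cassette's.
- blank: Plain white block in the other bay of the stand, 62 x 42 x 60 mm, no step: it stays there (loose). Origin: centre of its underside.
- stand: Grey two-bay stand 70 x 150 mm, fixed. Origin: centre of its underside. Bays at y = +35.5 and -35.5 mm, floor 6 mm up, a block's 62 mm length along the stand's y. Walls as tall as the blocks stand 1.5 mm off both their ends, so there they can be gripped only across their 42 mm width, from above (x sides open above 5 mm lips at 23.5 to 27.5 mm off centre). Lift straight up.
- reader: Cassette reader, fixed: 200 x 230 mm base with a slide along its y; on its -x side an index bar with three holes 50 mm apart; on its +x side a white reader head 100 mm high (x 44 to 88, y 8 to 92 mm), dark window facing -x. Origin: centre of the slide, at worktop height. Loading station at y = -50 mm, reading station, in front of the window, at y = +50 mm.
- nest (a point): Centre of the nest's floor on the carriage, 32 mm up; moves with it; axes as the reader's (x to the reader side, y along the slide). The cassette's origin belongs here, its x along this x. Cheeks on the y sides, 46 mm apart, 68 mm high, flared on top, bar fingers; the x ends are open above 6 mm lips (33.5 to 39.5 mm from centre): here it can be gripped only across its 62 mm length.
- knob_grip (a point): Where to grip the plunger knob: on its axis, 65 mm above the worktop when home (rises with it). Round black knob, 28 mm across, 50 to 79 mm above the worktop, on the carriage, 85 mm from the nest's centre towards -x; below it a 23 mm collar up to 46 mm. Axes as the reader's.
- carriage (a joint): Position of the carriage along the reader's +y, m: 0 at the loading hole (start), 0.050 at the middle hole, 0.100 at the reading hole; end stops at -0.003 and 0.112. Friction about 1 to 2 N; stays where left. Locked (1.5 mm play) while the plunger sits in a hole.
- plunger (a joint): Height of the plunger, m: 0 = home (pin 10 mm deep in a hole), 0.010 = pin resting on the bar between holes, 0.018 = top stop. A spring pulls it down, 4 N at home, 6 N at the top. Round-ended 10 mm pin, 13 mm holes: let go within 3 mm of a hole it drops in; elsewhere it rides on the bar until moved over a hole.
- clear_spot (a point): Middle of a bare patch of worktop, about 100 mm across and always free, between stand and reader, where a block can be set down; on the work surface (z = 0), fixed. Behind it stands a fixed mini centrifuge: front at about x = 0.49, y = -0.17 to 0.01, 92 mm high, its raised lid at the back higher.
- lab_timer: Timer lying flat, 58 x 66 x 17 mm; leave alone. Origin: centre of its underside.
- oximeter: Finger-clip oximeter, 58 x 32 x 31 mm; leave alone. Origin: centre of its underside.
- glucose_meter: Hand-held meter lying flat, 93 x 52 x 20 mm; leave alone. Origin: centre of its underside.

How it is judged:
By the outcome, as a careful person would: the job done as asked, in the order asked, and still so for the second after the job is handed in, with the robot touching nothing.
It also fails if it takes over 72 s, if anything falls off the work surface, if the arm or the gripper's body presses on something with over 40 N, if the wrist force passes 120 N, or if a joint passes its speed limit or range.

## Working session

There is one attempt and no reset: what is moved stays moved. The work goes in short steps, Python scripts to look and compute and a tool call to move; the robot and the scene stay as the last step left them, time stands still between calls to the robot, and variables do not carry over. Pictures are saved under pics/ and viewed, at most 10 in all, crops included, and the job is handed in when it is done.

Besides the shell and the picture viewer there is one more tool, called as name([rows], argument=value, ...), one row to a line, values as JSON. jog_arm: Moves the arm, as the interface text tells. Shift numbers are shares of 500 mm and turn numbers shares of 2 rad, none past 1 either way. Its arguments: {"type":"object","properties":{"steps":{"type":"array"}},"required":["steps"]}

```bash
mkdir -p pics
cat > h.py <<'E'
from cell import *
import numpy as np, cv2
def cloud(im):
    """world XYZ for every pixel, from depth"""
    h,w=im["depth"].shape; f=h/2/np.tan(np.radians(im["vertical_fov"])/2)
    K=np.array([[f,0,im["cx"]],[0,f,im["cy"]],[0,0,1.]])
    v,u=np.mgrid[:h,:w]; xd=(u-im["cx"])/f; yd=(v-im["cy"])/f
    x,y=xd.copy(),yd.copy()
    for _ in range(10):
        s=1+im["k1"]*(x*x+y*y); x,y=xd/s,yd/s
    d=np.stack([x,y,np.ones_like(x)],-1)
    P=(d*im["depth"][...,None]-np.array(im["t"]))@np.array(im["R"])
    return P
def rgb(im): return np.array(im["pixels"])
def save(im,n): cv2.imwrite("pics/"+n,cv2.cvtColor(rgb(im),cv2.COLOR_RGB2BGR))
E
python3 - <<'E'
from h import *
for n in ["scene","side"]:
    im=get_image(n); save(im,n+"0.png"); np.savez(n+"0.npz",P=cloud(im),rgb=rgb(im),d=im["depth"])
    print(n,-np.array(im["R"]).T@im["t"],im["vertical_fov"],im["k1"])
print(read_state())
E
```

```text
scene [  77.89974418 -507.62508737  622.73229411] 56.02845475623888 0.015902621200672006
side [556.46454187 799.02723514 642.46040739] 49.53388137818095 0.025335800828071058
{'clock': 0.1, 'qpos': array([-0.06580627,  0.62924969,  0.03843881,  1.51827029, -0.02701039,
        0.99631939, -0.02000484]), 'qd': array([-3.64193244e-04, -2.46343931e-03,  3.71234615e-05, -1.83355381e-03,
        8.20145567e-04, -6.21308158e-05,  2.57999130e-04]), 'tau': array([ 3.65140630e-03, -5.64529252e+01,  1.23032581e+00, -1.93971133e+01,
        1.11524854e-02,  5.46943455e-03, -1.37002465e-05]), 'eef_pos': array([6.49731635e+02, 4.19209131e-02, 4.03882513e+02]), 'tool_rot': array([-3.13986353e+00,  5.29041866e-06,  1.57079687e+00]), 'force': array([ 0.46476264, -0.70991733, -0.84901214]), 'torque': array([ 0.00279445, -0.02073268,  0.03260788]), 'gripper_force': 0.0, 'width': 85.69548145093707}
```

View pics/scene0.png

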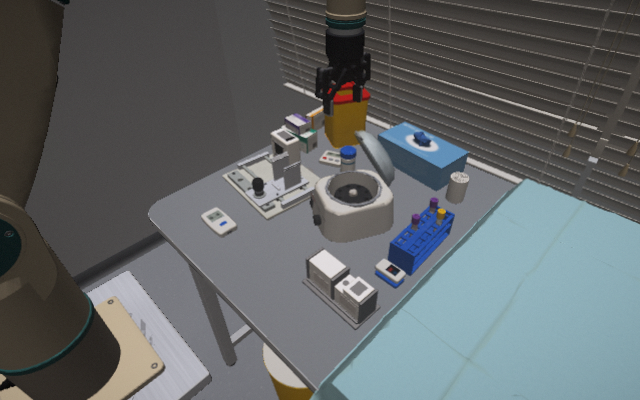

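View pics/side0.png

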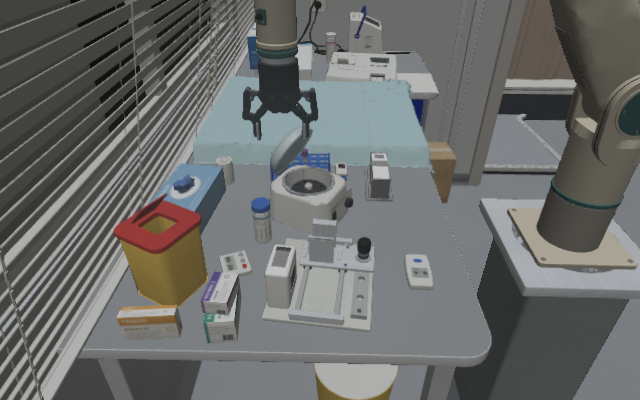

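The scene view shows the stand at about (341,287), with the right block (355,295) apparently stepped. The reader is at (270,180), its knob at (258,186) and its head at (285,145). The side view shows the knob at (364,247), the nest cheeks at (322,240) and the head at (282,275).

Run:
```python
import numpy as np, cv2
for n,(x0,x1,y0,y1) in {"scene":(290,390,235,335),"side":(350,400,145,205)}.items():
    z=np.load(n+"0.npz"); P=z["P"]; c=z["rgb"]
    m=np.zeros(P.shape[:2],bool); m[y0:y1,x0:x1]=1; m&=z["d"]>0
    Q=P[m]; h,e=np.histogram(Q[:,2],bins=np.arange(-6,80,4)); print(n,list(zip(e.astype(int),h)))
    for lo,hi in [(62,72),(46,58)]:
        mm=m&(P[...,2]>lo)&(P[...,2]<hi)
        k,l,s,ce=cv2.connectedComponentsWithStats(mm.astype(np.uint8))
        for i in range(1,k):
            if s[i,4]>40:
                q=P[l==i]; print(lo,s[i],ce[i].round(),q.mean(0).round(1),cv2.minAreaRect(q[:,:2].astype(np.float32)))
s=np.load("scene0.npz")["rgb"][235:335,290:390]; s2=np.load("side0.npz")["rgb"][145:205,345:405]; s3=np.load("scene0.npz")["rgb"][120:220,220:320]
a=[cv2.resize(i,(400,300 if 0 else 400),interpolation=cv2.INTER_CUBIC) for i in (s,s3)]
cv2.imwrite("pics/crop1.png",np.hstack(a)[:,:,::-1])
```

```text
scene [(np.int64(-6), np.int64(243)), (np.int64(-2), np.int64(5486)), (np.int64(2), np.int64(437)), (np.int64(6), np.int64(420)), (np.int64(10), np.int64(297)), (np.int64(14), np.int64(162)), (np.int64(18), np.int64(146)), (np.int64(22), np.int64(158)), (np.int64(26), np.int64(178)), (np.int64(30), np.int64(190)), (np.int64(34), np.int64(97)), (np.int64(38), np.int64(106)), (np.int64(42), np.int64(110)), (np.int64(46), np.int64(115)), (np.int64(50), np.int64(255)), (np.int64(54), np.int64(130)), (np.int64(58), np.int64(188)), (np.int64(62), np.int64(814)), (np.int64(66), np.int64(431)), (np.int64(70), np.int64(0)), (np.int64(74), np.int64(0))]
62 [306 247  44  36 700] [328. 264.] [ 415.4 -178.5   65.4] ((416.428466796875, -176.7100372314453), (77.11858367919922, 45.58033752441406), 87.45006561279297)
62 [343 277  35  30 521] [360. 291.] [ 411.4 -262.1   65.6] ((412.30303955078125, -261.0721435546875), (46.98847198486328, 44.28450012207031), 87.0588607788086)
46 [306 262  72  49 454] [342. 286.] [ 405.3 -225.1   51.9] ((414.07159423828125, -211.6625213623047), (146.2197265625, 46.1519
[... 785 characters left out ...]
64(70), np.int64(0)), (np.int64(74), np.int64(0))]
62 [370 152  17  10 137] [378. 157.] [ 413.7 -256.6   64.9] ((412.35223388671875, -258.96673583984375), (44.288265228271484, 50.56623458862305), 0.4180474579334259)
62 [371 165  19  17 260] [380. 173.] [ 416.9 -171.5   64.8] ((416.2245788574219, -172.35733032226562), (79.27815246582031, 45.16499710083008), 87.67293548583984)
46 [350 145  50   7 254] [375. 148.] [ 416.6 -330.3   52.6] ((416.40777587890625, -332.2237548828125), (144.59109497070312, 23.106914520263672), 0.8795787692070007)
46 [372 181  18   6  77] [380. 184.] [ 417.9 -137.2   51.7] ((417.646484375, -136.87339782714844), (43.9656867980957, 8.246732711791992), 0.5231431126594543)
```

View pics/crop1.png

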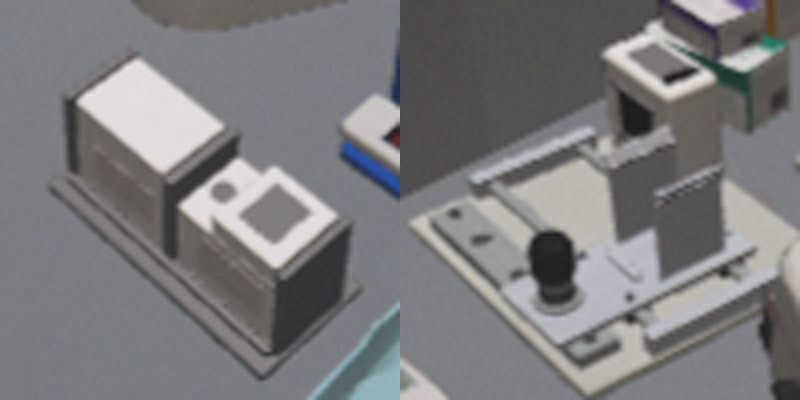

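The crops show the stepped cassette in the right (-y) bay with its nose towards the blank (+y), and the blank in the left bay. Next I measure the reader.

Run:
```python
import numpy as np, cv2
for n,(x0,x1,y0,y1) in {"scene":(220,322,120,222),"side":(262,378,215,325)}.items():
    z=np.load(n+"0.npz"); P=z["P"]; c=z["rgb"].astype(int)
    m=np.zeros(P.shape[:2],bool); m[y0:y1,x0:x1]=1; m&=z["d"]>0
    h,e=np.histogram(P[m][:,2],bins=np.arange(-6,115,3)); print(n,[(int(a),int(b)) for a,b in zip(e,h)])
    for nm,mm in {"head":m&(P[...,2]>95)&(P[...,2]<108),"knob":m&(P[...,2]>76)&(P[...,2]<84)&(c.max(-1)<70),"knobside":m&(P[...,2]>52)&(P[...,2]<84)&(c.max(-1)<70),"base":m&(P[...,2]>4)&(P[...,2]<16),"carr":m&(P[...,2]>24)&(P[...,2]<36),"high":m&(P[...,2]>60)&(P[...,2]<72)}.items():
        k,l,s,ce=cv2.connectedComponentsWithStats(mm.astype(np.uint8))
        for i in range(1,k):
            if s[i,4]>25:
                q=P[l==i]; r=cv2.minAreaRect(q[:,:2].astype(np.float32)); print(nm,s[i],q.mean(0).round(1),np.round(r[0],1),np.round(r[1],1),round(r[2],1))
# clear spot candidates: height map between
z=np.load("scene0.npz");P=z["P"]
for x in range(360,520,20):
    print(x,[ (int(P[...,2][(abs(P[...,0]-x)<10)&(abs(P[...,1]-y)<10)&(z["d"]>0)].max(initial=-9))) for y in range(-300,240,20)])
```

```text
scene [(-6, 11), (-3, 1280), (0, 1118), (3, 78), (6, 108), (9, 772), (12, 524), (15, 165), (18, 265), (21, 360), (24, 216), (27, 267), (30, 527), (33, 164), (36, 95), (39, 92), (42, 85), (45, 89), (48, 83), (51, 128), (54, 165), (57, 112), (60, 109), (63, 119), (66, 107), (69, 107), (72, 97), (75, 117), (78, 128), (81, 97), (84, 169), (87, 121), (90, 99), (93, 69), (96, 102), (99, 194), (102, 11), (105, 0), (108, 0), (111, 0)]
head [271 129  28  17 254] [635.5 195.5  99.5] [637.9 200.4] [83.8 42.4] 85.1
head [271 152  17   9  46] [564.3 135.2  97.9] [565.1 135.1] [ 7.3 48.2] 82.8
head [284 161  17   9  29] [558.9  79.8  98.8] [559.3  79.6] [ 5.3 48.6] 82.8
knob [253 178  10   7  49] [477.1 115.8  78.4] [477.7 116.6] [24.3 19.6] 88.4
knobside [274 142   9  12  57] [617.5 205.5  66.7] [617.5 204.9] [44.9  4.5] 83.1
knobside [252 178  11  14 127] [473.7 112.3  70.6] [476.  116.7] [23.7 24.5] 47.6
knobside [314 215   7   7  36] [500.6 -63.2  56.1] [500.8 -63.1] [17.  13.4] 45.0
base [300 143  18  10  60] [735.7 211.5   9.7] [739.1 208.8] [27.1 56.1] 65.7
base [246 159  28  24 389] [566.6
[... 3478 characters left out ...]
 21, 20, 2, 2]
380 [8, 67, 12, 12, 12, 11, 11, 10, 7, 2, 1, 2, 2, 1, 1, 2, 1, 2, 1, 16, 19, 20, 20, 20, 18, 1, 1]
400 [9, 67, 67, 67, 67, 68, 67, 67, 67, 2, 2, 1, 2, 1, 1, 2, 2, 2, 2, 2, 2, 2, 2, 1, 2, 2, 4]
420 [10, 68, 68, 67, 67, 68, 68, 68, 67, 1, 2, 2, 2, 2, 2, 1, 2, 2, 2, 3, 2, 2, 3, 1, 2, 2, 3]
440 [15, 66, 66, 66, 66, 67, 66, 67, 67, -9, 1, 2, 1, 1, 2, 1, 2, 2, 9, 2, 2, 2, 3, 2, 2, 3, 1]
460 [9, 2, 0, -9, -9, 2, -9, -9, -9, -9, 2, 1, 2, 1, 2, 1, 2, 2, 14, 33, 76, 80, 33, 33, 23, 23, 13]
480 [8, 2, 1, 2, 1, 1, 1, 1, 2, 2, 5, 2, 2, 2, 2, 2, 2, 9, 13, 34, 79, 80, 33, 32, 23, 22, 24]
500 [10, 33, 34, 32, 28, 3, 2, 1, 2, 25, 80, 79, 65, 50, 2, 1, 2, 24, 30, 34, 34, 75, 32, 21, 24, 23, 24]
```

```bash
python3 - <<'E'
import numpy as np
for n in ("scene","side"):
    z=np.load(n+"0.npz");P=z["P"][z["d"]>0]; P=P[P[:,2]<225]
    for x in range(440,720,40):
        print(n,x,[int(P[:,2][(abs(P[:,0]-x)<20)&(abs(P[:,1]-y)<20)].max(initial=-9)) for y in range(-300,260,40)])
E
cat >> h.py <<'E'
def plan(x,y,z,yawdeg):
    """total shift fractions (tool x,y,z) and turn fraction from the measured pose to the target TCP pose (tool down)"""
    s=read_state(); p=np.array(s["eef_pos"]); a=s["tool_rot"][2]
    d=np.array([x,y,z])-p
    dy=(np.radians(yawdeg)-a+np.pi)%(2*np.pi)-np.pi
    sh=np.array([d[0]*np.cos(a)+d[1]*np.sin(a), d[0]*np.sin(a)-d[1]*np.cos(a), -d[2]])/500
    print("clock",round(s["clock"],2),"pos",p.round(1),"rot",np.degrees(s["tool_rot"]).round(2),"F",np.round(s["force"],1),"w",round(s["width"],1),round(s["gripper_force"],1))
    print("shift",sh.round(4),"|",round(np.linalg.norm(sh)/.125,1),"rows; turn",round(-dy/2,4),"|",round(abs(dy)/2/.0934,1),"rows")
E
```

```text
scene 440 [66, 68, 68, 68, 67, 2, 2, 2, 2, 21, 33, 32, 11, 3]
scene 480 [28, 27, 27, 3, 2, 70, 58, 2, 2, 30, 80, 80, 24, 24]
scene 520 [32, 34, 32, 2, 91, 97, 96, 90, 2, 32, 101, 39, 25, 24]
scene 560 [62, 63, 63, 2, 96, 96, 97, 96, 89, 101, 100, 101, 14, 14]
scene 600 [61, 94, 95, 174, 218, 224, 223, 96, -9, 99, 92, 100, 100, 97]
scene 640 [60, 93, 94, 170, 216, 224, 224, 180, -9, 13, 14, 97, 102, 103]
scene 680 [59, 95, 94, 2, 95, 126, 159, 88, 104, 103, 2, 2, 2, 99]
side 440 [65, 66, 66, 66, 67, 2, 2, 2, 3, 11, 33, 32, 8, 2]
side 480 [43, 3, 2, 2, 1, 69, 58, 2, 2, 28, 79, 79, 24, 24]
side 520 [40, 32, 31, 0, 87, 95, 95, 91, 48, 29, 98, 64, 24, 24]
side 560 [45, 62, 61, -9, 95, 95, 95, 96, 91, 98, 101, 100, 14, 14]
side 600 [39, 92, 94, -9, 205, 224, 223, 95, 90, 98, 98, 100, 100, 99]
side 640 [28, 91, 94, -9, 158, 224, 224, 193, 10, 14, -9, -9, 102, 102]
side 680 [-9, 35, 33, -9, 95, 127, 203, 176, 105, 103, 1, 2, 1, 99]
```

jog_arm([
  [1,0,-0.118,0,0,0,0],
  [1,0,-0.118,0,0,0,0],
  [1,0,-0.118,0,0,0,0],
  [1,0,-0.118,0,0,0,0],
  [1,-0.1225,0,0,0,0,0],
  [1,-0.1225,0,0,0,0,0],
  [1,-0.1225,0,0,0,0,0],
  [1,-0.1225,0,0,0,0,0],
  [1,0,0,0.07,0,0,0.0227],
  [1,0,0,0.07,0,0,0],
])

```text
clock: 1.35
eef_pos: [413.7, -246.1, 333.9]
tool_rot: [3.141, 0.001, 1.523]
force: [0.1, 0.1, -0.4]
width: 85.1
gripper_force: 0.0
```

Run:
```python
from h import *
im=get_image("wrist"); save(im,"w1.png"); P=cloud(im); d=im["depth"]; np.savez("w1.npz",P=P,d=d,rgb=rgb(im))
for lo,hi in [(62,71),(48,56)]:
    mm=(d>0)&(P[...,2]>lo)&(P[...,2]<hi)&(P[...,0]>370)&(P[...,0]<460)&(P[...,1]<-120)&(P[...,1]>-310)
    k,l,s,ce=cv2.connectedComponentsWithStats(mm.astype(np.uint8))
    for i in range(1,k):
        if s[i,4]>200:
            q=P[l==i]; print(lo,s[i],q.mean(0).round(1),cv2.minAreaRect(q[:,:2].astype(np.float32)))
plan(413.1,-245.4,192,87.4)
```

```text
62 [285  44  73   9 648] [ 417.3 -139.6   65.1] ((417.1435852050781, -139.51620483398438), (4.825832843780518, 45.44263458251953), 87.23699951171875)
62 [ 289   55   66   97 6110] [ 416.  -172.7   65.1] ((415.9255065917969, -173.976318359375), (61.356781005859375, 42.133575439453125), 87.53511810302734)
62 [289 153  67  10 593] [ 414.5 -209.    64.9] ((414.3070983886719, -209.1358184814453), (6.154183387756348, 45.84651565551758), 87.26020812988281)
62 [ 293  194   61   60 3344] [ 412.4 -257.5   65. ] ((412.76629638671875, -258.58935546875), (46.54396057128906, 45.48070526123047), 87.06375122070312)
48 [ 294  163   57   30 1629] [ 413.8 -225.9   51.3] ((413.6965026855469, -226.1339111328125), (22.167455673217773, 41.977447509765625), 87.32797241210938)
clock 1.4 pos [ 412.4 -244.6  330. ] rot [-1.7962e+02 -1.7000e-01  8.7330e+01] F [-0.8  1.3 -2.9] w 85.4 0.0
shift [-0.0015  0.0015  0.2761] | 2.2 rows; turn -0.0006 | 0.0 rows
```

View pics/w1.png

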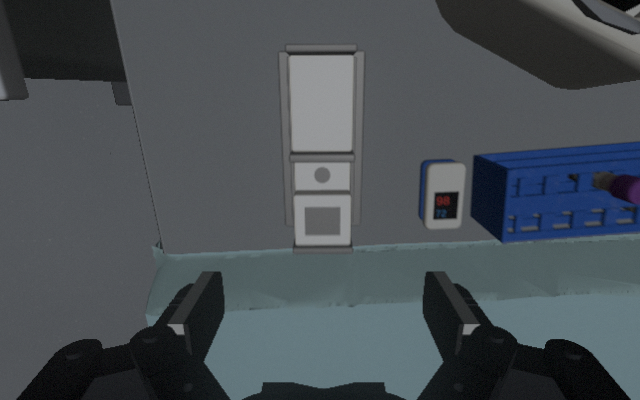

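The wrist view shows the cassette nose at (322,175), its tall part at (322,218) and the blank at (322,103). The measurements agree to within about 1 mm.

jog_arm([
  [1,-0.001,-0.0024,0.09,0,0,0],
  [1,0,0,0.09,0,0,0],
  [1,0,0,0.07,0,0,0],
  [1,0,0,0.035,0,0,0],
  [1,0,0,0,0,0,0],
  [-1,0,0,0,0,0,0],
  [-1,0,0,0,0,0,0],
  [-1,0,0,0,0,0,0],
  [-1,0,0,0,0,0,0],
])

```text
clock: 2.52
eef_pos: [413.1, -245.6, 193.3]
tool_rot: [3.14, 0.001, 1.525]
force: [-0.1, -0.4, 5.7]
width: 41.6
gripper_force: 61.3
```

jog_arm([
  [-1,0,0,0,0,0,0],
  [-1,0,0,0,0,0,0],
  [-1,0,0,0,0,0,0],
])

```text
clock: 2.9
eef_pos: [413.2, -245.6, 193.3]
tool_rot: [3.14, 0.001, 1.525]
force: [-0.6, -0.0, 5.2]
width: 41.6
gripper_force: 61.3
```

jog_arm([
  [-1,0,0,-0.02,0,0,0],
  [-1,0,0,-0.04,0,0,0],
  [-1,0,0,-0.06,0,0,0],
  [-1,0,0,-0.06,0,0,0],
  [-1,0,0,-0.04,0,0,0],
  [-1,0,0,0,0,0,0],
])

```text
clock: 3.65
eef_pos: [413.1, -245.6, 303.9]
tool_rot: [3.138, 0.002, 1.525]
force: [-0.6, -0.2, -1.8]
width: 41.4
gripper_force: 60.9
```

Run:
```python
from h import *
plan(425,-45,215,87.33)
```

```text
clock 3.65 pos [ 413.1 -245.6  303.9] rot [1.798e+02 9.000e-02 8.740e+01] F [-0.6 -0.2 -1.8] w 41.4 60.9
shift [0.4018 0.0055 0.1779] | 3.5 rows; turn 0.0006 | 0.0 rows
```

jog_arm([
  [-1,0.06,0.0015,0,0,0,0],
  [-1,0.1,0.0015,0,0,0,0],
  [-1,0.1,0.0015,0,0,0,0],
  [-1,0.09,0.001,0.02,0,0,0],
  [-1,0.05,0,0.05,0,0,0],
  [-1,0,0,0.07,0,0,0],
  [-1,0,0,0.05,0,0,0],
  [-1,0,0,0.03,0,0,0],
  [-1,0,0,0.01,0,0,0],
  [-1,0,0,0,0,0,0],
])

```text
clock: 4.9
eef_pos: [422.1, -44.0, 201.7]
tool_rot: [-3.126, -0.008, 1.524]
force: [0.2, 0.4, -1.3]
width: 41.3
gripper_force: 63.8
```

Run:
```python
from h import *
s=read_state(); print(s["qpos"].round(3)); plan(425,-45,188,87.4)
```

```text
[-0.126  0.741  0.247  2.274 -0.842  0.234  0.842]
clock 4.9 pos [422.1 -44.  201.7] rot [-179.08   -0.47   87.34] F [ 0.2  0.4 -1.3] w 41.3 63.8
shift [-0.0016  0.0059  0.0274] | 0.2 rows; turn -0.0005 | 0.0 rows
```

jog_arm([
  [-1,0,0,-0.05,0,0,0],
  [-1,0.04,0.018,0,0,0,0],
  [-1,0.04,0.018,0,0,0,0],
  [-1,0,0,0,0,0,0],
])

```text
clock: 5.4
eef_pos: [443.2, -3.9, 227.7]
tool_rot: [-3.128, -0.01, 1.528]
force: [-0.2, -0.7, -2.3]
width: 41.2
gripper_force: 64.1
```

Run:
```python
from h import *
s=read_state(); print(s["qpos"].round(3)); plan(442,-5,188,87.4)
```

```text
[-0.308  0.711  0.383  2.221 -0.797  0.363  0.712]
clock 5.4 pos [443.2  -3.9 227.7] rot [-179.24   -0.55   87.54] F [-0.2 -0.7 -2.3] w 41.2 64.1
shift [-0.0023 -0.0024  0.0794] | 0.6 rows; turn 0.0012 | 0.0 rows
```

```bash
cat >> h.py <<'E'
from scipy.spatial.transform import Rotation as Ro
def plan(x,y,z,yawdeg):
    """total shift and turn fractions (tool axes) from the measured pose to the target TCP pose (tool down)"""
    s=read_state(); p=np.array(s["eef_pos"]); R=Ro.from_euler("xyz",s["tool_rot"])
    T=Ro.from_euler("xyz",[np.pi,0,np.radians(yawdeg)])
    print("clock",round(s["clock"],2),"pos",p.round(1),"rot",np.degrees(s["tool_rot"]).round(2),"F",np.round(s["force"],1),"w",round(s["width"],1),round(s["gripper_force"],1),"q",s["qpos"].round(2))
    print("shift",(R.inv().apply(np.array([x,y,z])-p)/500).round(4),"turn",((R.inv()*T).as_rotvec()/2).round(4))
E
python3 -c "
from h import *
plan(442,-5,188,87.4)"
```

```text
clock 5.4 pos [443.2  -3.9 227.7] rot [-179.24   -0.55   87.54] F [-0.2 -0.7 -2.3] w 41.2 64.1 q [-0.31  0.71  0.38  2.22 -0.8   0.36  0.71]
shift [-0.003  -0.0013  0.0794] turn [-0.0066 -0.0048  0.0012]
```

jog_arm([
  [-1,0,0,0,-0.0066,-0.0048,0.0012],
  [-1,0,0,0.03,0,0,0],
  [-1,0,0,0.02,0,0,0],
  [-1,0,0,0,0,0,0],
  [-1,0,0,0,0,0,0],
])

```text
clock: 6.02
eef_pos: [442.7, -5.8, 202.9]
tool_rot: [-3.141, 0.001, 1.521]
force: [0.4, -0.1, -1.5]
width: 41.3
gripper_force: 64.1
```

```bash
python3 -c "
from h import *
plan(442,-5,188,87.4)"
```

```text
clock 6.03 pos [442.7  -5.8 202.9] rot [-1.7998e+02  5.0000e-02  8.7160e+01] F [ 0.4 -0.1 -1.5] w 41.3 64.1 q [-0.26  0.75  0.31  2.23 -0.87  0.27  0.78]
shift [ 0.0015 -0.0015  0.0297] turn [-0.0002  0.0004 -0.0021]
```

jog_arm([
  [-1,-0.008,0.012,0,0,0,0],
  [-1,0,0.012,0,0,0,0],
  [-1,0,0,0.015,0,0,0],
  [-1,0,0,0.01,0,0,0],
  [-1,0,0,0.003,0,0,0],
  [-1,0,0,0,0,0,0],
])

```text
clock: 6.78
eef_pos: [454.3, -10.0, 188.5]
tool_rot: [-3.14, 0.001, 1.522]
force: [0.5, 0.4, -1.5]
width: 40.9
gripper_force: 64.1
```

```bash
python3 -c "
from h import *
plan(455,-10,188,87.4)"
```

```text
clock 6.78 pos [454.3 -10.  188.5] rot [-1.7994e+02  4.0000e-02  8.7190e+01] F [ 0.5  0.4 -1.5] w 40.9 64.1 q [-0.24  0.79  0.3   2.21 -0.9   0.27  0.81]
shift [0.     0.0014 0.001 ] turn [-0.0006  0.0003 -0.0018]
```

jog_arm([
  [-1,0,0,0.003,0,0,0],
  [-1,0,0,0,0,0,0],
  [0.4,0,0,0,0,0,0],
  [0.4,0,0,0,0,0,0],
  [0.4,0,0,0,0,0,0],
  [0.4,0,0,-0.05,0,0,0],
  [0.4,0,0,-0.08,0,0,0],
  [0.4,0,0,-0.08,0,0,0],
])

```text
clock: 7.78
eef_pos: [454.4, -9.8, 293.2]
tool_rot: [-3.14, 0.001, 1.522]
force: [0.7, -0.3, -0.0]
width: 59.9
gripper_force: 0.0
```

jog_arm([
  [0.8,0,0,-0.05,0,0,-0.09],
  [0.8,0,0,0,0,0,-0.09],
  [0.8,0,0,0,0,0,-0.09],
  [0.8,0,0,0,0,0,-0.09],
  [0.8,0,0,0,0,0,-0.09],
  [0.8,0,0,0,0,0,-0.09],
  [0.8,0,0,0,0,0,-0.09],
  [0.8,0,0,0,0,0,-0.09],
  [0.8,0,0,0,0,0,-0.065],
  [0.8,0,0,0,0,0,0],
])

```text
clock: 9.02
eef_pos: [454.5, -10.0, 317.3]
tool_rot: [-3.141, -0.0, 3.09]
force: [-0.6, 0.4, -0.2]
width: 76.9
gripper_force: 0.0
```

Run:
```python
from h import *
for n in ("scene","side","wrist"):
    im=get_image(n); P=cloud(im); d=im["depth"]
    if n!="side": save(im,n+"2.png")
    for lo,hi in [(56,64),(42,50)]:
        mm=(d>0)&(P[...,2]>lo)&(P[...,2]<hi)&(abs(P[...,0]-454)<40)&(abs(P[...,1]+12)<45)&(rgb(im).max(-1)>50)
        k,l,s,ce=cv2.connectedComponentsWithStats(mm.astype(np.uint8))
        for i in range(1,k):
            if s[i,4]>40:
                q=P[l==i]; r=cv2.minAreaRect(q[:,:2].astype(np.float32)); print(n,lo,s[i,4],q.mean(0).round(1),np.round(r[0],1),np.round(r[1],1),round(r[2],1))
plan(454,-10,180,177.3)
```

```text
scene 56 253 [453.  -24.4  59.5] [454.4 -23.4] [41.  42.1] 88.4
scene 42 127 [448.8 -11.9  45.6] [454.5 -11.6] [63.3 41.2] 87.1
side 56 198 [454.6 -17.9  59. ] [453.7 -19.7] [42.6 41.5] 86.5
side 42 152 [455.9   9.   45.4] [455.    9.7] [27.8 40.6] 87.5
wrist 56 3276 [451.8 -19.9  59.1] [452.8 -20.1] [40.  42.2] 87.4
wrist 42 1731 [451.5   8.6  45.2] [453.2  -8.8] [61.4 41.8] 87.3
clock 9.18 pos [454.6  -9.9 317.2] rot [-1.7996e+02 -3.0000e-02  1.7703e+02] F [-0.   0.7  0.5] w 76.7 0.0 q [-0.19  0.51  0.21  2.14 -0.21  0.52  1.7 ]
shift [ 9.000e-04 -1.000e-04  2.744e-01] turn [-0.0003 -0.0003 -0.0023]
```

jog_arm([
  [0.9,0,0,0.08,0,0,-0.0023],
  [0.9,0,0,0.08,0,0,0],
  [0.9,0,0,0.07,0,0,0],
  [0.9,0,0,0.03,0,0,0],
  [0.9,0,0,0.012,0,0,0],
  [0.9,0,0,0,0,0,0],
  [-1,0,0,0,0,0,0],
  [-1,0,0,0,0,0,0],
  [-1,0,0,0,0,0,0],
  [-1,0,0,0,0,0,0],
])

```text
clock: 10.42
eef_pos: [454.7, -10.0, 182.6]
tool_rot: [3.141, -0.0, 3.096]
force: [-0.7, -0.8, 6.7]
width: 61.4
gripper_force: 66.0
```

```bash
python3 -c "
from h import *
plan(454,-10,181,177.3)"
```

```text
clock 10.43 pos [454.7 -10.  182.6] rot [ 1.7999e+02 -1.0000e-02  1.7740e+02] F [-0.7 -0.8  6.7] w 61.4 66.0 q [-0.21  0.79  0.25  2.21 -0.85  0.24  2.33]
shift [ 0.0014 -0.0001  0.0032] turn [ 0.0001 -0.0001  0.0008]
```

jog_arm([
  [-1,0,0,-0.03,0,0,0],
  [-1,0,0,-0.08,0,0,0],
  [-1,0,0,-0.1,0,0,0],
  [-1,0,0,-0.08,0,0,0],
  [-1,0,0,-0.03,0,0,0.05],
  [-1,0,0,0,0,0,0.09],
  [-1,0,0,0,0,0,0.09],
  [-1,0,0,0,0,0,0.09],
  [-1,0,0,0,0,0,0.09],
  [-1,0,0,0,0,0,0.09],
])

```text
clock: 11.68
eef_pos: [454.5, -9.6, 341.9]
tool_rot: [-3.14, -0.001, 2.091]
force: [-0.5, -0.4, -2.3]
width: 60.8
gripper_force: 66.0
```

jog_arm([
  [-1,0,0,0,0,0,0.09],
  [-1,0,0,0,0,0,0.09],
  [-1,0,0,0,0,0,0.09],
  [-1,0,0,0,0,0,0.05],
  [-1,0,0,0,0,0,0],
])

```text
clock: 12.3
eef_pos: [454.5, -9.6, 341.7]
tool_rot: [-3.139, 0.001, 1.458]
force: [-0.0, -0.2, -1.5]
width: 61.4
gripper_force: 66.0
```

```bash
python3 -c "
from h import *
plan(530,20,342,83.5)"
```

```text
clock 12.3 pos [454.5  -9.6 341.7] rot [-1.7988e+02  5.0000e-02  8.3520e+01] F [-0.  -0.2 -1.5] w 61.4 66.0 q [-0.74  0.75  1.15  2.13 -0.91  0.9   0.85]
shift [ 0.0759  0.1433 -0.001 ] turn [-0.0011  0.0004  0.0001]
```

jog_arm([
  [-1,0.025,0.048,0,0,0,0],
  [-1,0.025,0.048,0,0,0,0],
  [-1,0.025,0.048,0,0,0,0],
  [-1,0,0,0,0,0,0],
])

```text
clock: 12.8
eef_pos: [531.9, 20.1, 341.6]
tool_rot: [-3.141, 0.0, 1.461]
force: [-0.5, -0.8, -0.8]
width: 61.0
gripper_force: 66.0
```

Run:
```python
from h import *
im=get_image("wrist"); save(im,"w3.png"); P=cloud(im); d=im["depth"]; c=rgb(im).astype(int)
np.savez("w3.npz",P=P,d=d,rgb=c)
R=(d>0)&(P[...,0]>440)&(P[...,0]<700)&(P[...,1]>50)&(P[...,1]<260)
for nm,mm in {"tops":R&(P[...,2]>93)&(P[...,2]<106),"knob":R&(P[...,2]>74)&(P[...,2]<84)&(abs(P[...,0]-478)<30),"carr":R&(P[...,2]>28)&(P[...,2]<36)}.items():
    k,l,s,ce=cv2.connectedComponentsWithStats(mm.astype(np.uint8))
    for i in range(1,k):
        if s[i,4]>60:
            q=P[l==i]; r=cv2.minAreaRect(q[:,:2].astype(np.float32)); print(nm,s[i],q.mean(0).round(1),np.round(r[0],1),np.round(r[1],1),round(r[2],1))
plan(561.9,109.6,342,83.5)
```

```text
tops [ 315    9   92   16 1240] [564.5 137.5  97.3] [564.5 137.4] [ 6.6 49.5] 83.4
tops [316 110  84  12 915] [558.7  84.4  97.3] [558.9  84.6] [ 6.2 49.5] 83.8
knob [ 201   48   42   45 1450] [478.3 120.2  77.6] [477.6 120.2] [26.5 25.7] 71.1
carr [  203    22   209    99 14726] [529.6 116.3  31.4] [530.1 115.1] [ 69.7 152.5] 83.4
clock 12.85 pos [530.6  19.4 341.6] rot [-1.7989e+02  3.0000e-02  8.3600e+01] F [-0.7 -0.1 -2.6] w 61.7 66.0 q [-0.73  0.83  1.12  1.93 -0.91  1.    0.71]
shift [ 0.1863  0.042  -0.001 ] turn [-0.0009  0.0003  0.0008]
```

View pics/w3.png

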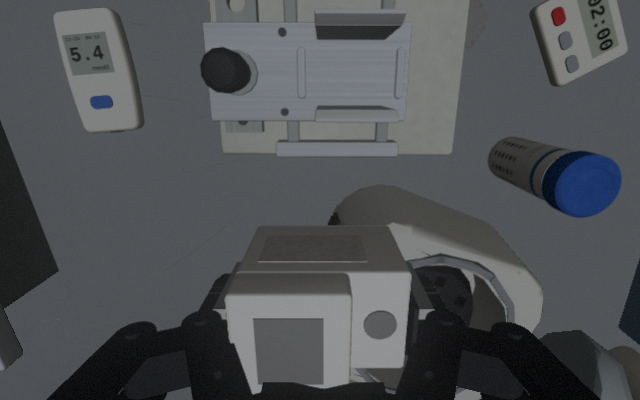

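The wrist view shows the cassette held upright with its nose to the right (+x), cheeks at (360,18) and (355,115), and the knob at (226,70). All three cameras agree on the nest at about (562, 110.5).

jog_arm([
  [-1,0.05,0.011,0,0,0,0],
  [-1,0.05,0.011,0,0,0,0],
  [-1,0.05,0.011,0,0,0,0],
  [-1,0.037,0.008,0,0,0,0],
  [-1,0,0,0.05,0,0,0],
  [-1,0,0,0.03,0,0,0],
  [-1,0,0,0,0,0,0],
  [-1,0,0,0,0,0,0],
])

```text
clock: 13.85
eef_pos: [561.6, 109.1, 302.5]
tool_rot: [-3.141, 0.001, 1.456]
force: [0.5, -0.3, -0.6]
width: 61.5
gripper_force: 66.2
```

```bash
python3 -c "
from h import *
plan(562,110.4,215,83.5)
a=[read_state()['eef_pos']]
for n in ('scene','side'):
    im=get_image(n); a.append(read_state()['eef_pos']); cv2.imwrite('pics/c_%s.png'%n,rgb(im)[:,:,::-1])
print(np.round(a,1))
s=cv2.imread('pics/c_scene.png')[100:220,220:340]; t=cv2.imread('pics/c_side.png')[180:310,250:380]
cv2.imwrite('pics/c4.png',np.hstack([cv2.resize(s,(400,400),interpolation=2),cv2.resize(t,(400,400),interpolation=2)]))
"
```

```text
clock 13.85 pos [561.6 109.1 302.5] rot [-1.7998e+02  3.0000e-02  8.3400e+01] F [ 0.5 -0.3 -0.6] w 61.5 66.2 q [-0.83  0.93  1.08  1.85 -0.98  1.01  0.56]
shift [0.0028 0.0005 0.1751] turn [-0.0002  0.0003 -0.0008]
[[561.6 109.1 302.5]
 [561.8 109.2 302.7]
 [561.8 109.3 302.7]]
```

View pics/c4.png

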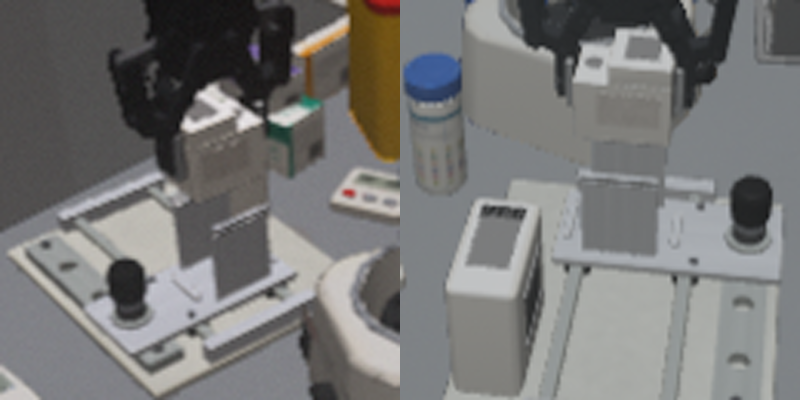

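Both views show the cassette hanging upright above the nest, in line with the cheeks. I correct by about 1.3 mm and descend in stages.

jog_arm([
  [-1,0.0026,0.0004,0,0,0,0],
  [-1,0,0,0.015,0,0,0],
  [-1,0,0,0.015,0,0,0],
  [-1,0,0,0.015,0,0,0],
  [-1,0,0,0.015,0,0,0],
  [-1,0,0,0,0,0,0],
])

```text
clock: 14.7
eef_pos: [561.6, 111.0, 271.1]
tool_rot: [-3.139, 0.001, 1.456]
force: [0.2, 0.2, -1.4]
width: 61.2
gripper_force: 66.2
```

jog_arm([
  [-1,0,0,0.015,0,0,0],
  [-1,0,0,0.015,0,0,0],
  [-1,0,0,0.015,0,0,0],
  [-1,0,0,0.01,0,0,0],
  [-1,0,0,0,0,0,0],
])

```text
clock: 15.32
eef_pos: [561.7, 111.0, 244.0]
tool_rot: [-3.14, 0.0, 1.456]
force: [0.7, 0.9, -2.3]
width: 61.3
gripper_force: 66.2
```

jog_arm([
  [-1,0,0,0.015,0,0,0],
  [-1,0,0,0.015,0,0,0],
  [-1,0,0,0.012,0,0,0],
  [-1,0,0,0.01,0,0,0],
  [-1,0,0,0,0,0,0],
])

```text
clock: 15.95
eef_pos: [561.7, 111.0, 218.0]
tool_rot: [-3.14, 0.0, 1.456]
force: [0.5, 0.1, -1.3]
width: 61.4
gripper_force: 66.2
```

jog_arm([
  [-1,0,0,0.003,0,0,0],
  [-1,0,0,0.002,0,0,0],
  [-1,0,0,0,0,0,0],
])

```text
clock: 16.32
eef_pos: [561.8, 111.0, 215.9]
tool_rot: [-3.141, 0.0, 1.457]
force: [0.1, 0.1, -2.3]
width: 61.2
gripper_force: 66.2
```

jog_arm([
  [-1,0,0,0.002,0,0,0],
  [-1,0,0,0.001,0,0,0],
  [-1,0,0,0,0,0,0],
  [0.8,0,0,0,0,0,0],
  [0.8,0,0,0,0,0,0],
  [0.8,0,0,0,0,0,0],
  [0.8,0,0,-0.03,0,0,0],
  [0.8,0,0,-0.08,0,0,0],
  [0.8,0,0,-0.08,0,0,0],
  [0.8,0,0,0,0,0,0],
])

```text
clock: 17.58
eef_pos: [563.0, 110.4, 313.2]
tool_rot: [3.136, -0.001, 1.456]
force: [1.1, -0.4, 0.1]
width: 77.1
gripper_force: 0.0
```

Run:
```python
from h import *
u=np.array([np.cos(np.radians(-6.5)),np.sin(np.radians(-6.5))]); v=np.array([-u[1],u[0]])
for n in ("scene","side"):
    im=get_image(n); P=cloud(im); d=im["depth"]; c=rgb(im)
    q=P[...,:2]-[562,110.6]; a=q@u; b=q@v
    m=(d>0)&(abs(a)<34)&(abs(b)<19)
    h,e=np.histogram(P[...,2][m],bins=np.arange(28,104,4)); print(n,[(int(x),int(y)) for x,y in zip(e,h)])
    for lo,hi,w in [(86,98,"tall"),(73,81,"nose")]:
        k=m&(P[...,2]>lo)&(P[...,2]<hi); print(w,k.sum(),np.median(P[...,2][k]),a[k].min().round(1),a[k].max().round(1),b[k].min().round(1),b[k].max().round(1))
    k=(d>0)&(c.max(-1)<70)&(P[...,2]>74)&(P[...,2]<84)&(abs(P[...,0]-478)<25)&(abs(P[...,1]-120)<25); print("knob",P[k].mean(0).round(1))
plan(478,120,304,83.5)
```

```text
scene [(28, 5), (32, 5), (36, 13), (40, 9), (44, 8), (48, 9), (52, 10), (56, 9), (60, 11), (64, 9), (68, 9), (72, 11), (76, 29), (80, 7), (84, 14), (88, 72), (92, 72), (96, 0)]
tall 149 91.95193187368307 -31.5 13.2 -18.6 18.8
nose 40 77.76820083521451 -30.9 31.7 -16.2 18.2
knob [477.  115.2  77.8]
side [(28, 17), (32, 7), (36, 2), (40, 3), (44, 1), (48, 4), (52, 3), (56, 4), (60, 2), (64, 1), (68, 3), (72, 9), (76, 60), (80, 4), (84, 1), (88, 176), (92, 45), (96, 0)]
tall 221 91.23693362482297 -31.5 8.5 -18.7 18.9
nose 69 77.19636247024269 -31.5 30.3 -18.3 17.4
knob [477.5 123.3  77.2]
clock 17.68 pos [561.8 111.2 310. ] rot [-1.7997e+02 -3.0000e-02  8.3470e+01] F [ 0.5  0.6 -0.7] w 76.9 0.0 q [-0.81  0.87  1.    1.84 -0.9   0.96  0.49]
shift [-0.0016 -0.1684  0.0121] turn [-0.0003 -0.0003 -0.0003]
```

The cassette is seated: its tops read 92 and 78 mm, as expected. Now the knob.

jog_arm([
  [0.2,-0.001,-0.06,0,0,0,0],
  [0.2,0,-0.08,0,0,0,0],
  [0.2,0,-0.0284,0,0,0,0],
  [0.2,0,0,0.06,0,0,0],
  [0.2,0,0,0.06,0,0,0],
  [0.2,0,0,0.04,0,0,0],
  [0.2,0,0,0.02,0,0,0],
  [0.2,0,0,0,0,0,0],
  [0.2,0,0,0,0,0,0],
])

```text
clock: 18.8
eef_pos: [478.5, 119.9, 219.6]
tool_rot: [-3.141, 0.001, 1.456]
force: [0.6, 0.4, -0.1]
width: 51.5
gripper_force: 0.0
```

```bash
python3 -c "
from h import *
plan(477.7,120.3,219,83.5)"
```

```text
clock 18.8 pos [478.5 119.9 219.6] rot [-1.7997e+02  3.0000e-02  8.3440e+01] F [ 0.6  0.4 -0.1] w 51.5 0.0 q [-0.77  0.86  0.74  2.1  -1.08  0.62  0.64]
shift [ 0.0005 -0.0017  0.0012] turn [-0.0002  0.0003 -0.0005]
```

jog_arm([
  [0.2,0,-0.0014,0,0,0,0],
  [-1,0,0,0,0,0,0],
  [-1,0,0,0,0,0,0],
  [-1,0,0,0,0,0,0],
  [-1,0,0,0,0,0,0],
])

```text
clock: 19.42
eef_pos: [477.7, 120.2, 220.0]
tool_rot: [-3.141, -0.0, 1.457]
force: [0.4, -0.2, 6.0]
width: 25.8
gripper_force: 58.9
```

jog_arm([
  [-1,0,0,-0.01,0,0,0],
  [-1,0,0,-0.01,0,0,0],
  [-1,0,0,-0.008,0,0,0],
  [-1,0,0,0,0,0,0],
  [-1,0,0,0,0,0,0],
])

```text
clock: 20.05
eef_pos: [477.7, 120.3, 233.5]
tool_rot: [-3.141, 0.0, 1.457]
force: [3.6, 1.0, -6.0]
width: 26.2
gripper_force: 59.4
```

```bash
python3 -c "
from h import *
plan(477.7+11.3,120.3+99.4,233,83.5)"
```

```text
clock 20.05 pos [477.7 120.3 233.5] rot [-1.7998e+02  2.0000e-02  8.3460e+01] F [ 3.6  1.  -6. ] w 26.2 59.4 q [-0.78  0.84  0.77  2.1  -1.04  0.64  0.61]
shift [ 2.002e-01 -2.000e-04  1.000e-03] turn [-0.0001  0.0002 -0.0004]
```

jog_arm([
  [-1,0.01,0,0,0,0,0],
  [-1,0.02,0,0,0,0,0],
  [-1,0.02,0,0,0,0,0],
  [-1,0.02,0,0,0,0,0],
  [-1,0.02,0,0,0,0,0],
  [-1,0.01,0,0,0,0,0],
  [-1,0,0,0,0,0,0],
])

```text
clock: 20.92
eef_pos: [483.4, 171.4, 233.4]
tool_rot: [-3.141, -0.001, 1.458]
force: [5.1, 1.1, -5.7]
width: 25.7
gripper_force: 59.4
```

```bash
python3 -c "
from h import *
plan(477.7+11.3,120.3+99.4,233,83.5)"
```

```text
clock 20.93 pos [483.4 171.4 233.4] rot [-1.7997e+02 -3.0000e-02  8.3540e+01] F [ 5.1  1.1 -5.7] w 25.7 59.4 q [-0.88  0.87  0.79  2.05 -1.03  0.68  0.49]
shift [0.0973 0.0002 0.0008] turn [-0.0002 -0.0003  0.0003]
```

jog_arm([
  [-1,0.01,0,0,0,0,0],
  [-1,0.02,0,0,0,0,0],
  [-1,0.02,0,0,0,0,0],
  [-1,0.02,0,0,0,0,0],
  [-1,0.018,0,0,0,0,0],
  [-1,0.0095,0,0,0,0,0],
  [-1,0,0,0,0,0,0],
  [-1,0,0,0,0,0,0],
])

```text
clock: 21.92
eef_pos: [488.8, 219.5, 233.3]
tool_rot: [-3.141, -0.0, 1.457]
force: [5.7, -0.2, -6.6]
width: 25.5
gripper_force: 59.4
```

Run:
```python
from h import *
plan(477.7+11.3,120.3+99.4,233,83.5)
d=np.array(read_state()["eef_pos"])[:2]-[477.7,120.3]; print(np.hypot(*d))
```

```text
clock 21.93 pos [488.8 219.5 233.3] rot [-1.7997e+02 -3.0000e-02  8.3510e+01] F [ 5.7 -0.2 -6.6] w 25.5 59.4 q [-0.96  0.89  0.8   1.99 -1.01  0.73  0.37]
shift [0.0004 0.0003 0.0007] turn [-0.0003 -0.0002  0.0001]
99.86157301024429
```

jog_arm([
  [-1,0,0,0.01,0,0,0],
  [-1,0,0,0.01,0,0,0],
  [-1,0,0,0.004,0,0,0],
  [-1,0,0,0,0,0,0],
  [0.2,0,0,0,0,0,0],
  [0.2,0,0,0,0,0,0],
  [0.2,0,0,0,0,0,0],
  [0.2,0,0,0,0,0,0],
])

```text
clock: 22.92
eef_pos: [488.4, 218.3, 221.5]
tool_rot: [-3.14, 0.0, 1.457]
force: [-0.0, 0.1, 0.5]
width: 51.8
gripper_force: 0.0
```

jog_arm([
  [0.2,0,0,-0.04,0,0,0],
  [0.2,0,0,-0.08,0,0,0],
  [0.2,0,0,-0.1,0,0,0],
  [0.2,-0.1,0,0,0,0,0],
  [0.2,-0.1,0,0,0,0,0],
  [0.2,-0.05,0,0,0,0,0],
  [0.2,0,0,0,0,0,0],
])

```text
clock: 23.8
eef_pos: [474.2, 92.2, 331.9]
tool_rot: [-3.141, 0.0, 1.452]
force: [0.1, -0.1, 0.4]
width: 50.9
gripper_force: 0.0
```

Run:
```python
from h import *
u=np.array([np.cos(np.radians(-6.5)),np.sin(np.radians(-6.5))]); v=np.array([-u[1],u[0]])
I=[]
for n in ("scene","side","wrist"):
    im=get_image(n); P=cloud(im); d=im["depth"]; c=rgb(im); I.append(c)
    q=P[...,:2]-[562+11.3,110.6+99.4]; a=q@u; b=q@v
    m=(d>0)&(abs(a)<34)&(abs(b)<19)
    for lo,hi,w in [(86,98,"tall"),(73,81,"nose")]:
        k=m&(P[...,2]>lo)&(P[...,2]<hi)
        if k.any(): print(n,w,k.sum(),np.median(P[...,2][k]).round(1),a[k].min().round(1),a[k].max().round(1),b[k].min().round(1),b[k].max().round(1))
    k=(d>0)&(c.max(-1)<75)&(P[...,2]>55)&(P[...,2]<100)&(abs(a+85)<25)&(abs(b)<25); 
    if k.any(): print("knob top",np.percentile(P[...,2][k],[90,98]).round(1),"ctr",a[k].mean().round(1),b[k].mean().round(1))
s=I[0][100:220,220:340]; t=I[1][210:330,255:385]
cv2.imwrite('pics/c5.png',np.hstack([cv2.resize(s,(400,400),interpolation=2),cv2.resize(t,(400,400),interpolation=2)])[:,:,::-1])
plan(480,0,300,83.5)
```

```text
scene tall 122 91.9 -33.2 15.9 -18.6 18.6
scene nose 16 76.9 -32.7 -28.8 -15.7 16.1
knob top [78.8 80.3] ctr -87.9 -8.0
side tall 307 91.3 -31.7 8.6 -18.9 18.9
side nose 102 77.4 -31.6 30.4 -18.9 18.8
knob top [79.  79.8] ctr -85.5 5.8
wrist tall 3215 91.4 -32.8 7.3 -18.9 2.3
wrist nose 1410 77.4 -32.9 29.5 -19.0 5.4
knob top [79.  79.6] ctr -85.6 -4.6
clock 23.95 pos [474.7  95.3 331.3] rot [-1.7991e+02 -2.0000e-02  8.3540e+01] F [ 0.7  0.3 -0. ] w 51.4 0.0 q [-0.85  0.7   0.94  2.06 -0.8   0.8   0.47]
shift [-0.1883  0.0321  0.0626] turn [-0.0008 -0.0002  0.0004]
```

View pics/c5.png

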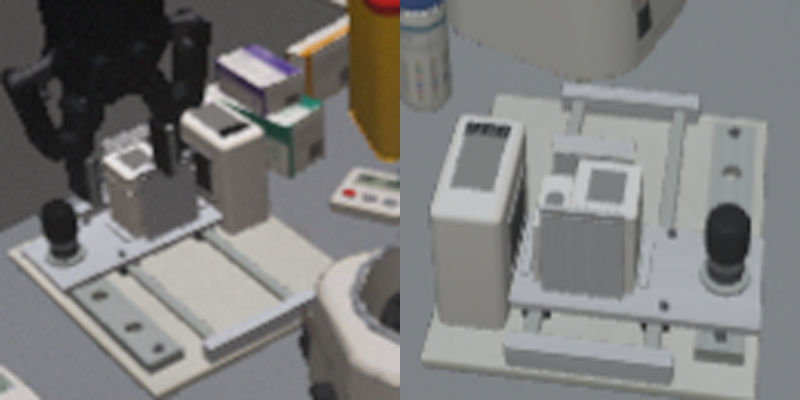

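The carriage sits in front of the window, the cassette is seated upright with its nose towards the reader head, and the knob top is at 79 mm, which is home. The gripper is clear.

```bash
python3 -c "
from cell import *
print(finish_job())"
```

```text
the job is handed in; nothing more can be done
None
```

I seated the cassette fully in the nest, low nose towards the reader side, moved the carriage to the reading hole, let the plunger drop home there, and handed the job in at about 24 s; no verdict was shown.

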